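# Index the board holder, set its leg to the mark and cam it shut

### The arm

A 6-joint arm with a two-finger parallel gripper is mounted at the origin on the work surface. World frame = base frame: x ahead of the robot, y to its left, z up, the work surface at z = 0. Lengths are in m, angles in rad, forces in N, time in s.
With the tool pointing down it reaches from about 0.35 to 0.975 m from the base axis. Payload 4.9 kg.
Tool frame: the origin (TCP) lies at the very end of the fingers, on their centre line; the grasp point (between the pads) lies 19 mm behind it; z points along the fingers, y is the direction in which the jaws open and shut (so a half turn about z gives the same grasp; the last joint's range is limited). The gripper opens to 85 mm and grips with 20 to 120 N. Pads are 22 mm wide; open, the fingers measure 114 mm over their backs; the gripper's body (76 mm by 85 mm) begins 54 mm behind the grasp point. The pads swing forward as they close: fully open they stand 13 mm farther back than shut.
Start: joints at [1.095, 0.053, 1.613, -0, 1.476, -0.119], TCP at [0.218, 0.586, 0.231] pointing down, gripper open.
Joint ranges: [-3.01, 3.01], [-1.01, 2.22], [0.06, 2.58], [-1.02, 4.17], [0.09, 2.62], [-3.14, 3.14]. Speed limits (rad/s): [2.57, 2.57, 3.14, 3.14, 3.14, 3.14].

### API

Orientations are given as a rotation vector (axis times angle).
In Python, from station import ctrl gives the robot as it stands.
- The arm moves only by the tool step_arm, never from a script. Its argument "moves" is a list of rows, each a list of 5 numbers: the opening, from 0 (shut) to 1 (fully open), then the shift along the world's x, y, z in m, then the turn about the world's z in degrees. A call has 1 to 20 rows; each row shifts and turns the pose as measured when the row begins; what a row does not reach is not made up. A row lasts 1/8 s, in which the tool goes at most 62.5 mm and 10.7 degrees, less where a joint would pass 70% of its speed; a pose out of reach is approached as far as the arm can. A call is refused whole if a number of a shift passes 0.0625 or a number of a turn 10.7, either way. A call with a gripper value outside its range is refused whole. The fingers move at their own pace and stop on an object; "newtons" is the grip in N (left out, the last holds). Time passes only in rows, so rows that do not move let the fingers close. It gives the time, the measured TCP pose, the force and the opening at its end, in the units of the state.
- ctrl.get_obs(): the state, without advancing time (a new reading comes with each control period).
- ctrl.get_image(name): name is "side" or "top"; returns a dict with "color" (400x640x3 uint8, red, green, blue), "camera_matrix" (3x3 intrinsics, pixels), "k1" (the pictures are not rectified: a ray, as slopes to the right and down, at radius r is drawn at 1 + k1 r^2 times it, then the intrinsics apply), "R" (3x3) and "t" (3): a world point X has camera coordinates R X + t. Camera axes: x right, y down, z forward; pixel columns grow to the right and rows downward; lengths in m; the calibration is good to about 2 mm. A picture is of the moment at which its call begins. There is no depth.
- ctrl.finish_job(): hands the job in, once; it reports no verdict.
Trained networks look in a picture, given as the dict that the camera call returned (one of the last four; its "shot" number tells which), for a name from the list of things; names that differ only in an ending like _2 or _b are one class to them, and where a whole thing is asked for, a point or a joint stands for the part that bears it (a point fixed in the world has none). Each returns a list of dicts, best first, with "p" (0 to 1); they miss things now and then, are a little off and sometimes report something else, mostly with a low value. They report only what shows in the picture. A call takes as long as a camera call.
- ctrl.spot_in(picture, query): "bbox" ([left, top, right, bottom] in pixels, round what is visible of it).
The state is a dict: "t": time; "q": joint angles; "dq": joint speeds; "effort": joint torques, N m; "tool_pos": TCP position; "tool_rot": TCP orientation; "contact_force": force on the tool from outside, world axes, zero at the start; "wrist_torque": the same for the moment, N m; "opening": finger opening in m.
Only numpy, scipy, OpenCV 4.12 (cv2) and the standard library are available. Lean on these libraries where they do the work, as an engineer would, in place of code of your own. Each camera call takes 0.05 s, during which the arm holds its last target.

### The job

Take the blue post and turn the board holder's turntable an eighth of a turn counter-clockwise (seen from above) into its next (middle) detent, where the white line on the table meets the yellow tick on the base. Then grip the red cam lever by its blade, draw the sliding leg out until its white line stands between the two orange markers and, keeping the leg on that mark, swing the lever fully closed. Finish still gripping the lever, with the leg held on its mark, and do not shift the things around the holder.

Things in the scene. Friction and masses are not known exactly. Their poses are not given: they have to be found in the camera images.
- turntable (a joint): Angle of the board holder's black turntable (200 mm across), counter-clockwise from above. Detents at 0 (start), 0.785 (middle, wanted) and 1.571 rad, stops at -0.15 and 1.72. A white line at its edge points to ticks on the grey fixed base: white at 0, yellow at 0.785, white at 1.571. Leaving a detent takes about 9 N at the post; near one it pulls itself in to within 0.05 rad.
- turntable_axis (a point): Point on the turntable's vertical turning axis, at its top face, 39 mm above the worktop (a green mat 3 mm thick lies under the base). Its x axis points outwards along the leg (the way the leg slides out) and turns with the table, its z axis up.
- turn_post (a point): Upper part of the blue round upright post on the turntable, 16 mm in diameter, 82 mm from the turning axis, opposite the leg. The point is on the post's axis, 73 mm above the worktop, 34 mm above the table's top, 16 mm below the post's top. A grey jaw 70 mm wide, top 83 mm above the worktop, stands 26 mm inwards of it: put the fingers either side of the post tangentially.
- leg (a joint): How far the dark steel sliding leg is drawn out of its aluminium channel, m: 0 fully in, 0.070 at most. It starts fully in. A spring pulls it back in (2.4 N when in, 5.2 N when out), and the cam does not hold the leg by itself: let go, it slides back in.
- leg_line (a point): Middle of the white cross line (4 mm wide) on top of the leg, which runs between the two channel walls (this point is 5 mm above the line, at the markers' height). Moves with the leg, along the x axis of turntable_axis.
- mark (a point): Mid-point between the two orange markers (each 5 mm along the leg by 20 mm across it, one on each channel wall, 62 mm above the worktop). They stay put at a place that differs from run to run, 20 to 55 mm outwards of where the white line starts; the leg is on its mark when leg_line is level with this point along the leg. Its x axis points outwards along the leg.
- lever (a joint): Angle of the red cam lever about its upright pivot on the leg: 0 = open, blade pointing straight outwards along the leg; grows counter-clockwise seen from above; 1.5 = fully closed (stop), blade square across the leg. Starts 0 to 0.3. It turns with light friction (0.06 N m) and stays at the angle where it is left.
- lever_pivot (a point): Point on the lever's pivot axis, at blade-centre height; it rides with the leg, 125 mm from the turntable's axis when the leg is in.
- lever_blade (a point): Centre of the red lever's upright blade, the part to grip: 36 mm long (x axis, pointing away from the pivot), 12 mm thick (y), 38 mm high (z). 34 mm from the pivot axis, 88 mm above the worktop. The leg's top is at 57 mm, the pivot's red hub (13 mm radius) at 79 mm. A grey jaw 50 mm wide, top at 83 mm, stands on the leg 35 to 47 mm inwards of the pivot.
- spudger: Bystander: grey plastic prying tool 146 mm long, 14 mm wide, 8 mm thick, lying on the mat. Origin under its middle. Leave it alone.
- parts_bin: Bystander: clear open bin 100 x 130 x 45 mm high. Origin under its middle. Leave it alone.
- iron_holder: Bystander: steel iron holder with spring cradle, base 100 x 75 mm, about 130 mm high. Origin under its middle. Leave it alone.

How it is judged:
By the outcome, as a careful person would: the job done as asked, in the order asked, and still so for the second after the job is handed in, while the arm keeps its last pose, push and grip.
It also fails if it takes over 56 s, if anything falls off the work surface, if the arm or the gripper's body presses on something with over 40 N, if the wrist force passes 120 N, or if a joint passes its speed limit or range.

## Working session

There is one attempt and no reset: what is moved stays moved. The work goes in short steps, Python scripts to look and compute and a tool call to move; the robot and the scene stay as the last step left them, time stands still between calls to the robot, and variables do not carry over. Pictures are saved under pics/ and viewed, and the job is handed in when it is done.

Besides the shell and the picture viewer there is one more tool, called after "Request:" as name([rows], argument=value, ...), one row to a line, values as JSON. step_arm: Moves the arm, as the interface text tells. Its arguments: {"type":"object","properties":{"moves":{"type":"array","items":{"type":"array","items":{"type":"number"}}},"newtons":{"type":"number"}},"required":["moves"]}

```bash
mkdir -p pics; ls; cat > h.py <<'E'
import numpy as np, cv2
from station import ctrl
def snap(name,fn):
    p=ctrl.get_image(name); cv2.imwrite('pics/'+fn,cv2.cvtColor(p['color'],cv2.COLOR_RGB2BGR)); return p
def proj(p,X):
    c=np.array(p['R'])@np.array(X,float)+np.array(p['t']); s=c[:2]/c[2]; s=s*(1+p['k1']*(s@s)); K=np.array(p['camera_matrix']); return K[:2,:2]@s+K[:2,2]
def ray(p,uv):
    K=np.array(p['camera_matrix']); d=(np.array(uv,float)-K[:2,2])/np.array([K[0,0],K[1,1]]); s=d.copy()
    for _ in range(20): s=d/(1+p['k1']*(s@s))
    R=np.array(p['R']); o=-R.T@np.array(p['t']); v=R.T@np.array([s[0],s[1],1]); return o,v
def atz(p,uv,z):
    o,v=ray(p,uv); return o+v*(z-o[2])/v[2]
def tri(a,ua,b,ub):
    o1,v1=ray(a,ua);o2,v2=ray(b,ub); A=np.stack([v1,-v2],1); l=np.linalg.lstsq(A,o2-o1,rcond=None)[0]
    x=o1+v1*l[0];y=o2+v2*l[1]; return (x+y)/2,np.linalg.norm(x-y)
def spots(p,names):
    for n in names:
        for d in ctrl.spot_in(p,n)[:2]: print(n,np.round(d['bbox'],1),round(d['p'],2))
E
python3 - <<'E'
from h import *
np.set_printoptions(precision=3,suppress=True)
for n in ['top','side']:
    p=snap(n,n+'1.png'); R=np.array(p['R']);print(n,-R.T@np.array(p['t']),R[2],p['camera_matrix'][0][0],p['k1'])
    spots(p,['turn_post','turntable','lever_blade','leg_line','lever_pivot','leg'])
o=ctrl.get_obs();print(o)
E
```

```text
pics
top [0.318 0.038 1.052] [ 0.169  0.02  -0.985] 438.4824045784085 0.03828900046217451
turn_post [275.4 144.2 393.6 227.2] 0.64
turntable [280.4 142.3 398.6 225.8] 0.81
lever_blade [277.4 189.9 308.7 203.2] 0.61
leg_line [274.2 177.4 366.1 200.9] 0.9
lever_pivot [275.  186.9 308.9 202.2] 0.47
side [ 0.279 -0.614  0.89 ] [ 0.191  0.628 -0.754] 461.63376862394864 -0.010600209736697286
lever_blade [298.3 165.3 313.1 196.7] 0.61
lever_blade [295.3 171.2 381.1 279.1] 0.59
leg_line [297.3 167.1 347.1 239.5] 0.84
leg_line [293.  168.7 382.3 273.8] 0.35
lever_pivot [293.7 168.4 316.6 196.9] 0.65
leg [293.9 169.7 347.  239.7] 0.83
{'t': 0.7, 'q': array([ 1.095,  0.053,  1.613,  0.   ,  1.476, -0.119]), 'dq': array([-0.   , -0.001, -0.001,  0.002, -0.   ,  0.   ]), 'effort': array([ -0.   , -39.354, -37.037,   0.   ,   0.   ,   0.   ]), 'tool_pos': array([0.218, 0.586, 0.231]), 'tool_rot': array([-0.557, -3.092, -0.   ]), 'contact_force': array([ 0.364,  0.349, -0.989]), 'wrist_torque': array([-0.031, -0.015, -0.003]), 'opening': 0.08528518372621655}
```

View pics/top1.png

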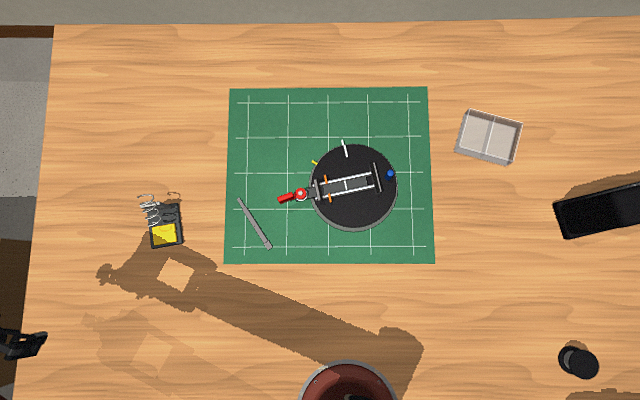

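View pics/side1.png

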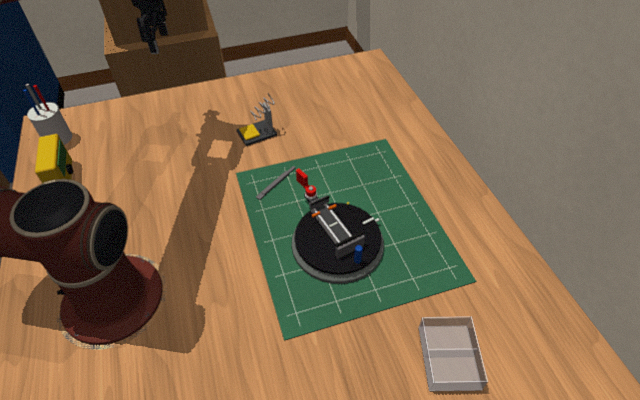

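```bash
python3 - <<'E'
import cv2
a=cv2.imread('pics/top1.png')[120:245,255:415];cv2.imwrite('pics/top1z.png',cv2.resize(a,None,fx=5,fy=4.8,interpolation=cv2.INTER_CUBIC)[:600])
a=cv2.imread('pics/side1.png')[150:290,280:400];cv2.imwrite('pics/side1z.png',cv2.resize(a,None,fx=4,fy=4,interpolation=cv2.INTER_CUBIC))
E
```

```text
(no output)
```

View pics/top1z.png

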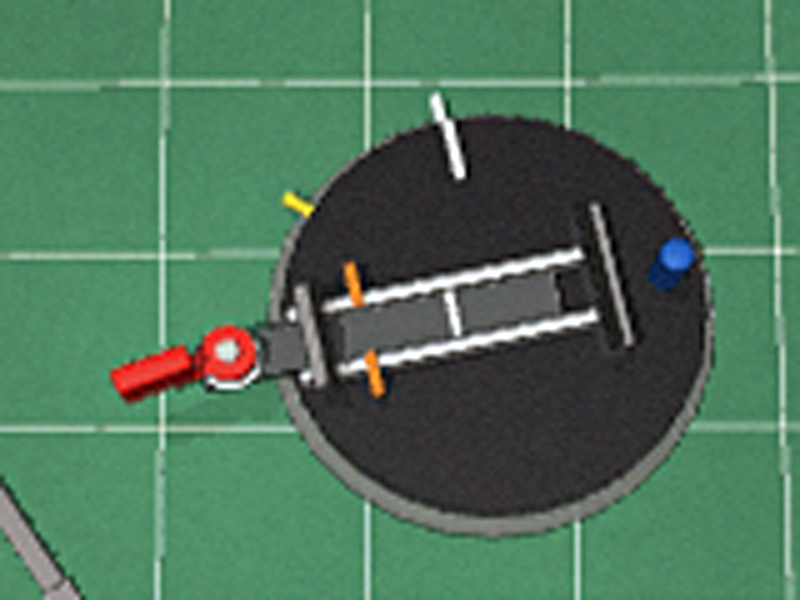

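View pics/side1z.png

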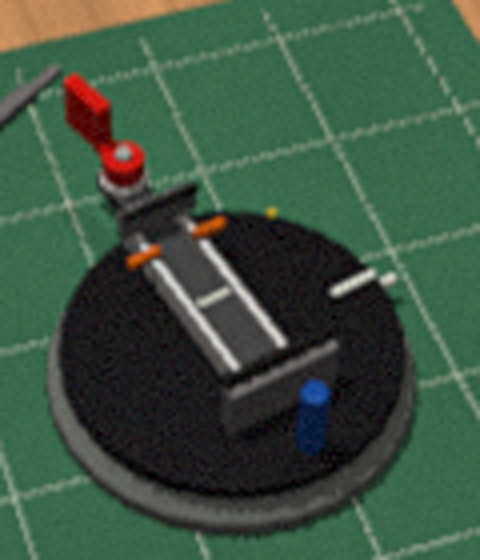

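```bash
python3 - <<'E'
from h import *
np.set_printoptions(precision=4,suppress=True)
T=ctrl.get_image('top');S=ctrl.get_image('side')
t=lambda u,v:(254.6+u/5,119.6+v/4.8)
s=lambda u,v:(279.6+u/4,149.6+v/4)
hub=atz(T,t(228,350),.082);post=atz(T,t(677,252),.089)
print('hub',hub,atz(S,s(123,155),.082)); print('post',post,atz(S,s(316,390),.089))
m1=atz(T,t(353,285),.062);m2=atz(T,t(374,373),.062);l=atz(T,t(454,313),.057)
print(m1,m2,l,np.linalg.norm(m1-m2))
print('side',atz(S,s(142,257),.062),atz(S,s(210,227),.062),atz(S,s(213,298),.057))
pts=np.array([atz(T,t(*q),.039)[:2] for q in [(283,270),(500,116),(640,170),(711,300),(690,400),(600,490),(500,516),(345,455)]])
A=np.c_[2*pts,np.ones(len(pts))];x=np.linalg.lstsq(A,(pts**2).sum(1),rcond=None)[0];print('disk',x[:2],np.sqrt(x[2]+x[:2]@x[:2]))
d=(hub-post)[:2];print('dist',np.linalg.norm(d),'want .207 ang',np.degrees(np.arctan2(d[1],d[0])))
u=d/np.linalg.norm(d);ax=post[:2]+.082*u;print('axis',ax)
print('mark ahead of line',((m1+m2)/2-l)[:2]@u, ((m1+m2)/2)[:2]-ax, ((m1+m2)/2)[:2]@u-ax@u,l[:2]@u-ax@u)
print('blade', atz(T,t(150,370),.107),atz(T,t(150,370),.088))
print('tick',atz(T,t(298,204),.035),'wl',atz(T,t(452,155),.039),atz(T,t(437,105),.035))
E
```

```text
hub [0.4861 0.1033 0.082 ] [0.4857 0.1004 0.082 ]
post [ 0.53   -0.0981  0.089 ] [ 0.5304 -0.099   0.089 ]
[0.5208 0.0472 0.062 ] [0.478  0.0378 0.062 ] [0.5078 0.0007 0.057 ] 0.04386040491055752
side [0.4773 0.0379 0.062 ] [0.5222 0.047  0.062 ] [0.5078 0.     0.057 ]
disk [ 0.5117 -0.0189] 0.10016749319035119
dist 0.20616984203397654 want .207 ang 102.29147028240209
axis [ 0.5125 -0.018 ]
mark ahead of line 0.04261995798478568 [-0.0131  0.0605] 0.061874429592485514 0.019254471607699844
blade [0.4727 0.1358 0.107 ] [0.4758 0.1377 0.088 ]
tick [0.5676 0.0735 0.035 ] wl [0.5909 0.     0.039 ] [0.6178 0.0068 0.035 ]
```

Request:
step_arm([
  [1,0.016,-0.035,0,-3],
  [1,0.016,-0.035,0,-3],
  [1,0.016,-0.035,0,-3],
  [1,0.016,-0.035,0,-3],
  [1,0.016,-0.035,0,-3],
  [1,0.016,-0.035,0,-3],
  [1,0.016,-0.035,0,-3],
  [1,0.016,-0.035,0,-3],
  [1,0.016,-0.035,0,-3],
  [1,0.016,-0.035,0,-3],
  [1,0.016,-0.035,0,-3],
  [1,0.016,-0.035,0,-3],
  [1,0.016,-0.035,0,-3],
  [1,0.016,-0.035,0,-3],
  [1,0.016,-0.035,0,-3],
  [1,0.016,-0.035,0,-3],
  [1,0.016,-0.035,0,-3],
  [1,0.016,-0.035,0,-3],
  [1,0.016,-0.035,0,-3],
  [1,0,0,0,0],
], newtons=40)

```text
t: 3.3
tool_pos: [0.5295, -0.1016, 0.2349]
tool_rot: [1.998, 2.412, 0.009]
contact_force: [-0.5, 0.9, -0.1]
opening: 0.0855
```

```bash
cat >> h.py <<'E'
from scipy.spatial.transform import Rotation as Ro
def st():
    o=ctrl.get_obs(); y=Ro.from_rotvec(o['tool_rot']).as_matrix(); 
    print('t',round(o['t'],2),'pos',np.round(o['tool_pos'],4),'jaw',round(np.degrees(np.arctan2(y[1,1],y[0,1])),1),'tz',np.round(y[:,2],3),'F',np.round(o['contact_force'],1),'open',round(o['opening'],4),'q6',round(o['q'][5],2))
    return o
E
python3 -c "
from h import *
st()"
```

```text
t 3.3 pos [ 0.5295 -0.1016  0.2349] jaw 10.7 tz [ 0.011 -0.002 -1.   ] F [-0.5  0.9 -0.1] open 0.0855 q6 -0.52
```

Request:
step_arm([
  [0.6,0.0005,0.003,-0.03,1.6],
  [0.6,0,0,-0.03,0],
  [0.6,0,0,-0.03,0],
  [0.6,0,0,-0.03,0],
  [0.6,0,0,-0.02,0],
  [0.6,0,0,0,0],
])

```text
t: 4.05
tool_pos: [0.5287, -0.0941, 0.0928]
tool_rot: [1.956, 2.445, 0.014]
contact_force: [-0.1, 0.9, -0.4]
opening: 0.0511
```

```bash
python3 -c "
from h import *
st();T=snap('top','top2.png');S=snap('side','side2.png')
a=cv2.imread('pics/top2.png')[100:250,270:430];b=cv2.imread('pics/side2.png')[150:300,280:440]
cv2.imwrite('pics/c2.png',cv2.resize(np.hstack([a,b]),None,fx=2.5,fy=2.5,interpolation=cv2.INTER_CUBIC))
"
```

```text
t 4.05 pos [ 0.5287 -0.0941  0.0928] jaw 12.7 tz [ 0.014  0.    -1.   ] F [-0.1  0.9 -0.4] open 0.0511 q6 -0.54
```

View pics/c2.png

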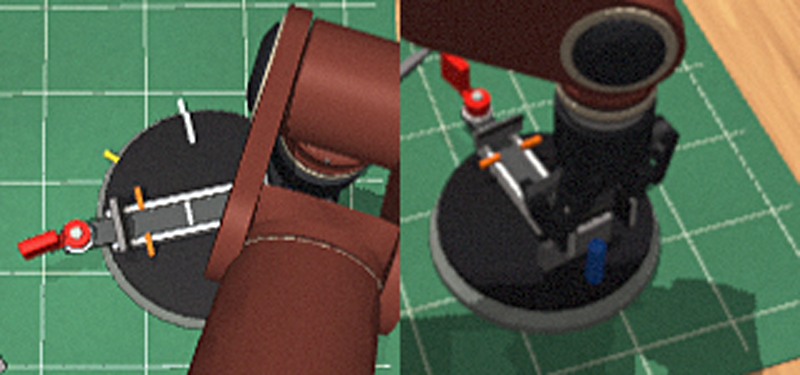

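Request:
step_arm([
  [0.6,0.001,-0.005,0,0],
  [0.6,0,0,0,0],
])

```text
t: 4.4
tool_pos: [0.5332, -0.1004, 0.098]
tool_rot: [1.95, 2.439, 0.018]
contact_force: [0.3, -0.6, 0.2]
opening: 0.0514
```

Request:
step_arm([
  [0.6,0,0,-0.015,0],
  [0.6,0,0,-0.015,0],
  [0.6,0,0,0,0],
])

```text
t: 4.78
tool_pos: [0.5332, -0.1006, 0.0664]
tool_rot: [1.95, 2.438, 0.019]
contact_force: [0.1, -0.2, -0.8]
opening: 0.0514
```

Request:
step_arm([
  [0.6,-0.003,0.002,-0.009,0],
  [0.6,0,0,0,0],
])

```text
t: 5.03
tool_pos: [0.5295, -0.0983, 0.0561]
tool_rot: [1.951, 2.439, 0.018]
contact_force: [-0.5, -0.4, -0.1]
opening: 0.0515
```

Request:
step_arm([
  [0,0,0,0,0],
  [0,0,0,0,0],
  [0,0,0,0,0],
  [0,0,0,0,0],
])

```text
t: 5.52
tool_pos: [0.5298, -0.0984, 0.0567]
tool_rot: [1.95, 2.439, 0.018]
contact_force: [1.7, 0.6, -1.8]
opening: 0.0151
```

```bash
python3 -c "
from h import *
st();S=snap('side','side3.png')
b=cv2.imread('pics/side3.png')[150:300,280:440]
cv2.imwrite('pics/c3.png',cv2.resize(b,None,fx=3.5,fy=3.5,interpolation=cv2.INTER_CUBIC))
st()"
```

```text
t 5.53 pos [ 0.5298 -0.0984  0.0567] jaw 12.7 tz [ 0.022 -0.003 -1.   ] F [ 1.7  0.6 -1.8] open 0.0151 q6 -0.55
t 5.58 pos [ 0.5298 -0.0984  0.0567] jaw 12.7 tz [ 0.022 -0.003 -1.   ] F [ 1.6  0.9 -1.3] open 0.0148 q6 -0.55
```

View pics/c3.png

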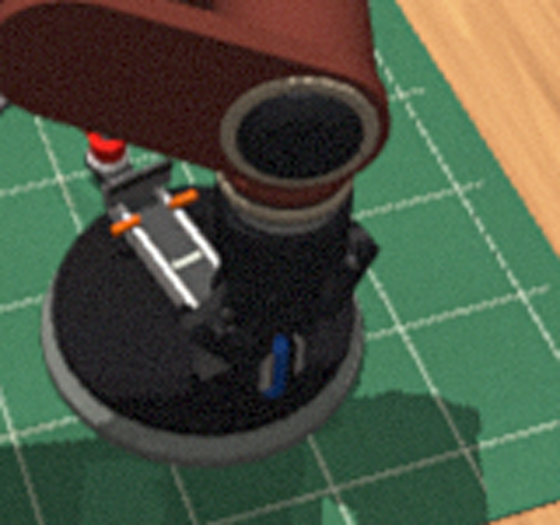

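```bash
python3 -c "
import numpy as np
p=lambda a:np.array([.512+.082*np.cos(np.radians(a)),-.018+.082*np.sin(np.radians(a))])
for k in range(9):
  a=-77.7+5*k; print(k,p(a+5).round(4),(p(a+5)-p(a)).round(4))
"
```

```text
0 [ 0.5364 -0.0963] [0.0069 0.0018]
1 [ 0.5431 -0.0939] [0.0067 0.0024]
2 [ 0.5496 -0.0909] [0.0065 0.003 ]
3 [ 0.5558 -0.0873] [0.0062 0.0036]
4 [ 0.5617 -0.0832] [0.0059 0.0041]
5 [ 0.5672 -0.0786] [0.0055 0.0046]
6 [ 0.5723 -0.0736] [0.0051 0.005 ]
7 [ 0.5769 -0.0681] [0.0046 0.0055]
8 [ 0.581  -0.0623] [0.0041 0.0058]
```

Request:
step_arm([
  [0,0.007,0.002,0,5],
  [0,0.0067,0.0024,0,5],
  [0,0.0065,0.003,0,5],
  [0,0,0,0,0],
])

```text
t: 6.08
tool_pos: [0.5464, -0.0924, 0.0566]
tool_rot: [1.612, 2.686, 0.008]
contact_force: [-1.2, -0.0, 1.3]
opening: 0.0148
```

```bash
python3 -c "
from h import *
st()"
```

```text
t 6.08 pos [ 0.5464 -0.0924  0.0566] jaw 28.1 tz [ 0.011 -0.    -1.   ] F [-1.2 -0.   1.3] open 0.0148 q6 -0.79
```

Request:
step_arm([
  [0,0.0063,0.0034,0,5],
  [0,0.006,0.0038,0,5],
  [0,0.0057,0.0043,0,5],
  [0,0.0053,0.0048,0,5],
  [0,0,0,0,0],
])

```text
t: 6.7
tool_pos: [0.5707, -0.075, 0.0567]
tool_rot: [1.119, 2.924, 0.017]
contact_force: [3.3, 2.3, -1.8]
opening: 0.0148
```

```bash
python3 -c "
from h import *
o=st();d=o['tool_pos'][:2]-[.512,-.018];print(np.hypot(*d),np.degrees(np.arctan2(d[1],d[0])))"
```

```text
t 6.7 pos [ 0.5707 -0.075   0.0567] jaw 48.1 tz [ 0.014  0.006 -1.   ] F [ 3.3  2.3 -1.8] open 0.0148 q6 -1.11
0.08183394679801984 -44.146714769938185
```

Request:
step_arm([
  [0,0.0052,0.0055,0,5],
  [0,0.0045,0.006,0,4],
  [0,0,0,0,0],
  [0,0,0,0,0],
])

```text
t: 7.2
tool_pos: [0.5793, -0.0642, 0.0566]
tool_rot: [0.886, 3.005, 0.013]
contact_force: [-0.3, 1.3, -1.0]
opening: 0.015
```

```bash
python3 -c "
from h import *
o=st();d=o['tool_pos'][:2]-[.512,-.018];print(np.hypot(*d),np.degrees(np.arctan2(d[1],d[0])))"
```

```text
t 7.2 pos [ 0.5793 -0.0642  0.0566] jaw 57.2 tz [ 0.011  0.006 -1.   ] F [-0.3  1.3 -1. ] open 0.015 q6 -1.24
0.08165376869453173 -34.47040804035622
```

Request:
step_arm([
  [0,0.0015,0.002,0,0],
  [0,0,0,0,0],
])

```text
t: 7.45
tool_pos: [0.5803, -0.0632, 0.0566]
tool_rot: [0.889, 3.004, 0.011]
contact_force: [-0.6, 1.9, -0.4]
opening: 0.0149
```

Request:
step_arm([
  [0.5,0,0,0,0],
  [0.5,0,0,0,0],
  [0.5,0,0,0,0],
  [0.5,0,0,0.03,0],
  [0.5,0,0,0.04,0],
  [0.5,0,0,0.04,0],
  [0.5,0,0,0.04,0],
  [0.5,-0.05,0.0,0,0],
  [0.5,-0.05,0.02,0,0],
  [0.5,-0.05,0.05,0,0],
  [0.5,-0.02,0.06,0,0],
  [0.5,0,0.06,0,0],
  [0.5,0,0.06,0,0],
  [0.5,0,0,0,0],
])

```text
t: 9.2
tool_pos: [0.4124, 0.187, 0.2149]
tool_rot: [0.896, 2.99, 0.023]
contact_force: [-0.1, -0.8, -0.5]
opening: 0.043
```

```bash
python3 -c "
from h import *
o=st()
T=snap('top','top4.png');S=snap('side','side4.png')
a=cv2.imread('pics/top4.png')[110:250,255:415];b=cv2.imread('pics/side4.png')[140:300,270:420]
cv2.imwrite('pics/t4.png',cv2.resize(a,None,fx=4,fy=4,interpolation=cv2.INTER_CUBIC))
cv2.imwrite('pics/s4.png',cv2.resize(b,None,fx=3.75,fy=3.75,interpolation=cv2.INTER_CUBIC))
"
```

```text
t 9.2 pos [0.4124 0.187  0.2149] jaw 56.6 tz [ 0.024  0.008 -1.   ] F [-0.1 -0.8 -0.5] open 0.043 q6 -0.73
```

View pics/t4.png

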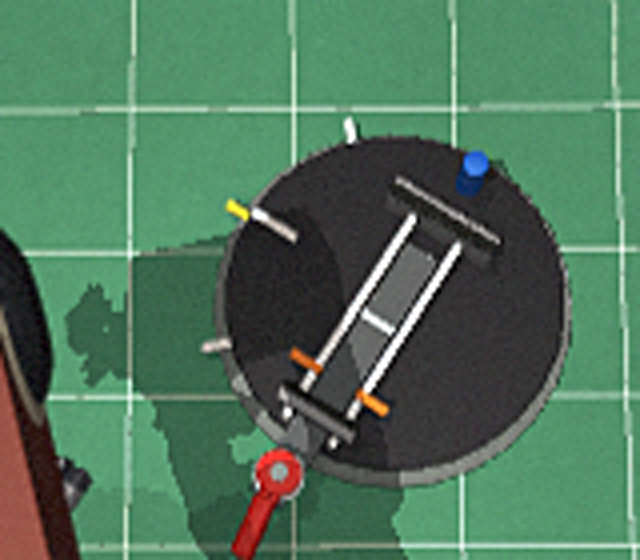

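View pics/s4.png

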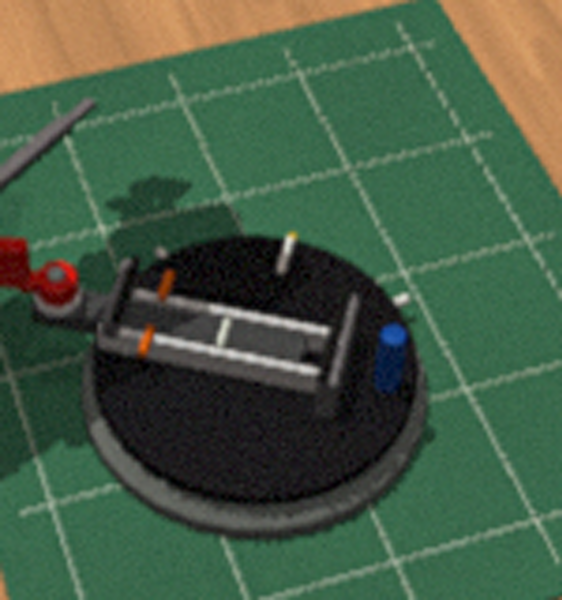

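```bash
python3 - <<'E'
from h import *
np.set_printoptions(precision=4,suppress=True)
T=ctrl.get_image('top');S=ctrl.get_image('side')
a=T['color'][190:300,270:400,::-1];b=S['color'][170:270,210:340,::-1]
cv2.imwrite('pics/t5.png',cv2.resize(a,None,fx=5,fy=5,interpolation=cv2.INTER_CUBIC))
cv2.imwrite('pics/s5.png',cv2.resize(b,None,fx=5,fy=5,interpolation=cv2.INTER_CUBIC))
t=lambda u,v:(254.6+u/4,109.6+v/4)
hub=atz(T,t(279,472),.082);post=atz(T,t(475,164),.089);d=(hub-post)[:2];L=np.linalg.norm(d);u=d/L
print(hub,post,L,np.degrees(np.arctan2(*d[::-1])),post[:2]+.082*u)
m=(atz(T,t(306,361),.062)+atz(T,t(373,403),.062))/2;l=atz(T,t(378,321),.057);print(m,l,(m-l)[:2]@u)
E
```

```text
[0.4069 0.0494 0.082 ] [ 0.5799 -0.0621  0.089 ] 0.20581835866247353 147.20872129159122 [ 0.511  -0.0177]
[0.4599 0.015  0.062 ] [ 0.4959 -0.0077  0.057 ] 0.04255141504346967
```

View pics/t5.png

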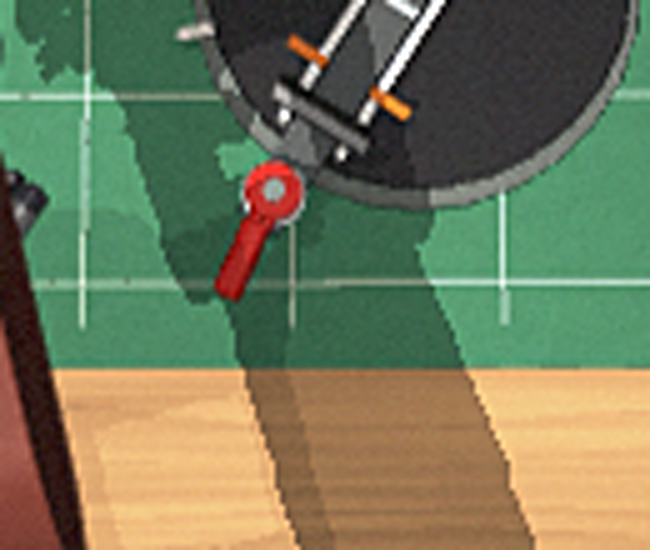

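View pics/s5.png

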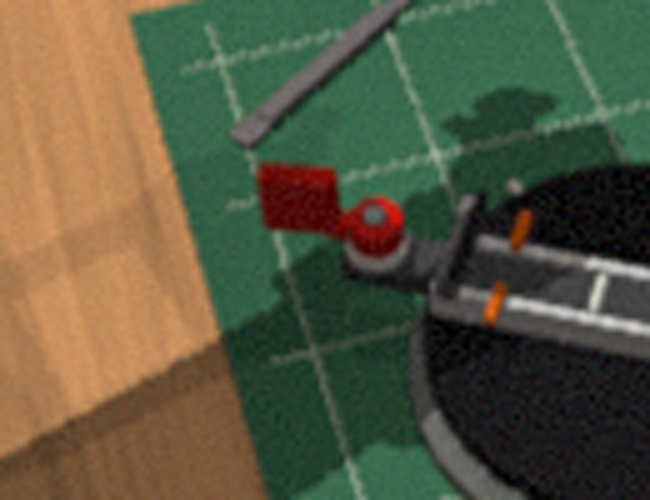

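```bash
python3 - <<'E'
from h import *
np.set_printoptions(precision=1,suppress=True)
T=ctrl.get_image('top');S=ctrl.get_image('side')
for nm,P,(ox,oy),c in [('t',T,(270,190),(190,300,270,400)),('s',S,(210,170),(170,270,210,340))]:
  img=cv2.resize(P['color'][c[0]:c[1],c[2]:c[3],::-1],None,fx=5,fy=5,interpolation=cv2.INTER_CUBIC)
  piv=np.array([.4065,.0495])
  tiles=[]
  for lev in [0,5,10,15]:
    im=img.copy();a=np.radians(147.3+lev);x=np.array([np.cos(a),np.sin(a)]);y=np.array([-x[1],x[0]])
    for z in (.069,.107):
      q=[(np.array(proj(P,[*(piv+x*r+y*w),z]))+.5-[ox,oy])*5 for r,w in [(16,-6),(52,-6),(52,6),(16,6)] for r,w in [(r/1e3,w/1e3)]]
      cv2.polylines(im,[np.int32(q)],True,(255,255,0) if z>.1 else (0,255,255),1)
    y0,x0=(150,150) if nm=='t' else (120,180)
    tiles.append(im[y0:y0+180,x0:x0+200])
  cv2.imwrite('pics/f%s.png'%nm,np.hstack(tiles))
E
python3 -c "
import cv2,numpy as np
cv2.imwrite('pics/f.png',np.vstack([cv2.imread('pics/f%s.png'%k) for k in 'ts']))"
```

```text
(no output)
```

View pics/f.png

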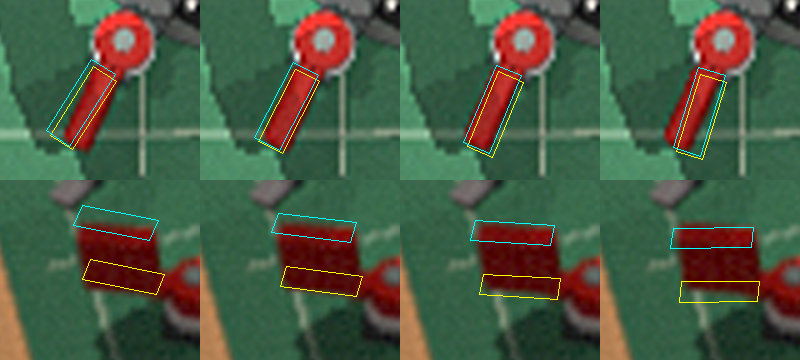

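Request:
step_arm([
  [0.6,-0.008,-0.031,0,3],
  [0.6,-0.008,-0.031,0,3],
  [0.6,-0.008,-0.031,0,3],
  [0.6,-0.007,-0.03,0,0],
  [0.6,0,0,0,0],
  [0.6,0,0,0,0],
])

```text
t: 10.25
tool_pos: [0.3823, 0.0502, 0.2147]
tool_rot: [0.686, 3.044, 0.024]
contact_force: [0.3, -0.0, -0.0]
opening: 0.0512
```

```bash
python3 -c "
from h import *
o=st();print(o['q'])"
```

```text
t 10.25 pos [0.3823 0.0502 0.2147] jaw 64.6 tz [ 0.024  0.01  -1.   ] F [ 0.3 -0.  -0. ] open 0.0512 q6 -1.2
[-0.07206381 -0.59330822  2.16699692  0.0120053   1.54464456 -1.1995587 ]
```

Request:
step_arm([
  [0.6,-0.001,0.01,-0.02,0.7],
  [0.6,0,0,-0.03,0],
  [0.6,0,0,-0.02,0],
  [0.6,0,0,0,0],
  [0.6,0,0,0,0],
])

```text
t: 10.88
tool_pos: [0.3827, 0.0628, 0.1445]
tool_rot: [0.663, 3.047, 0.027]
contact_force: [0.1, 0.1, 0.9]
opening: 0.0515
```

```bash
python3 -c "
from h import *
o=st();print(o['q'])"
```

```text
t 10.88 pos [0.3827 0.0628 0.1445] jaw 65.5 tz [ 0.026  0.012 -1.   ] F [0.1 0.1 0.9] open 0.0515 q6 -1.18
[-0.03946949 -0.53540272  2.2478848   0.01315862  1.40351565 -1.18388883]
```

Request:
step_arm([
  [0.6,-0.001,-0.001,-0.02,0],
  [0.6,0,0,-0.02,0],
  [0.6,0,0,-0.02,0],
  [0.6,0,0,0,0],
  [0.6,0,0,0,0],
])

```text
t: 11.5
tool_pos: [0.3868, 0.0624, 0.0906]
tool_rot: [0.659, 3.036, 0.031]
contact_force: [0.4, 0.4, -0.2]
opening: 0.0511
```

```bash
python3 -c "
from h import *
o=st();print(o['q'])
S=snap('side','side6.png');T=snap('top','top6.png')
a=T['color'][160:290,250:410,::-1];b=S['color'][150:280,210:370,::-1]
cv2.imwrite('pics/c6.png',cv2.resize(np.hstack([a,b]),None,fx=2.5,fy=2.5,interpolation=cv2.INTER_CUBIC))"
```

```text
t 11.5 pos [0.3868 0.0624 0.0906] jaw 65.5 tz [ 0.038  0.012 -0.999] F [ 0.4  0.4 -0.2] open 0.0511 q6 -1.19
[-0.04044013 -0.46570969  2.29624876  0.01402576  1.2733031  -1.1878535 ]
```

View pics/c6.png

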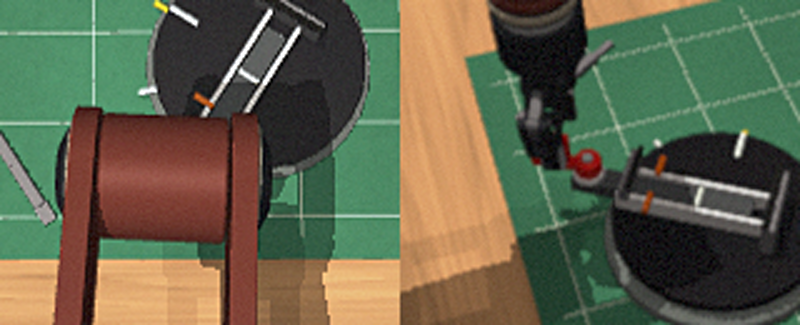

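```bash
python3 - <<'E'
import numpy as np
from scipy.optimize import least_squares,fsolve
Q=np.array([[1.095,.053,1.613,1.476],[-.07206,-.5933,2.167,1.5446],[-.03947,-.5354,2.2479,1.4035],[-.04044,-.4657,2.29625,1.2733]])
P=np.array([[.218,.586,.231],[.3823,.0502,.2147],[.3827,.0628,.1445],[.3868,.0624,.0906]])
r=np.hypot(P[:,0],P[:,1]);phi=np.arctan2(P[:,1],P[:,0])-Q[:,0];print(r,phi, r*np.sin(phi)); rad=r*np.cos(phi)
# r=a+L1 sin(q2)+L2 sin(q2+q3 - g)+ tool
def f(x,q):
    L1,L2,g,T,d,h,a=x; s=q[:,1]+q[:,2]; e=s+q[:,3]
    return np.c_[a+L1*np.sin(q[:,1])+L2*np.sin(s+g)+T*np.sin(e),d+L1*np.cos(q[:,1])+L2*np.cos(s+g)+T*np.cos(e)]
x0=[.4,.4,0,.25,.2,0,0]
s=least_squares(lambda x:np.r_[(f(x,Q)-np.c_[rad,P[:,2]]).ravel()*1e3,(x-np.array(x0))*.05],x0);print(s.x.round(3),s.fun[:8].round(2))
for rr in (.35,.34,.33):
  for z in (.075,.085):
    R=np.sqrt(rr**2-(r*np.sin(phi)).mean()**2)
    print(rr,z,fsolve(lambda q:f(s.x,np.array([[0,q[0],q[1],np.pi-q[0]-q[1]]]))[0]-[R,z],[-.5,2.3]).round(3))
E
```

```text
[0.62523596 0.38558181 0.38781842 0.39180097] [0.11964639 0.2026235  0.20211762 0.20038564] [0.07462887 0.07759442 0.07785234 0.07798691]
[0.426 0.617 0.153 0.261 0.218 0.    0.   ] [-0.01  0.04 -0.01 -0.03  0.05 -0.   -0.02 -0.01]
0.35 0.075 [-0.558  2.382]
0.35 0.085 [-0.574  2.374]
0.34 0.075 [-0.598  2.405]
0.34 0.085 [-0.614  2.397]
0.33 0.075 [-0.639  2.429]
0.33 0.085 [-0.655  2.42 ]
```

Request:
step_arm([
  [0.6,-0.005,-0.001,0,0],
  [0.6,0,0,0,0],
  [0.6,0,0,0,0],
])

```text
t: 11.98
tool_pos: [0.3822, 0.0612, 0.0921]
tool_rot: [0.658, 3.033, 0.031]
contact_force: [0.9, -0.5, 0.2]
opening: 0.0516
```

Request:
step_arm([
  [0.6,-0.001,0,-0.015,0],
  [0.6,0,0,0,0],
  [0.6,0,0,0,0],
])

```text
t: 12.35
tool_pos: [0.3807, 0.0612, 0.0755]
tool_rot: [0.658, 3.034, 0.031]
contact_force: [-0.2, 1.0, 0.2]
opening: 0.0513
```

```bash
python3 -c "
from h import *
o=st();print(o['q'])
S=snap('side','side7.png')
b=S['color'][150:280,210:370,::-1]
cv2.imwrite('pics/c7.png',cv2.resize(b,None,fx=4,fy=4,interpolation=cv2.INTER_CUBIC))"
```

```text
t 12.35 pos [0.3807 0.0612 0.0755] jaw 65.5 tz [ 0.04   0.012 -0.999] F [-0.2  1.   0.2] open 0.0513 q6 -1.19
[-0.04419127 -0.46522243  2.32287005  0.01425809  1.24444897 -1.19193591]
```

View pics/c7.png

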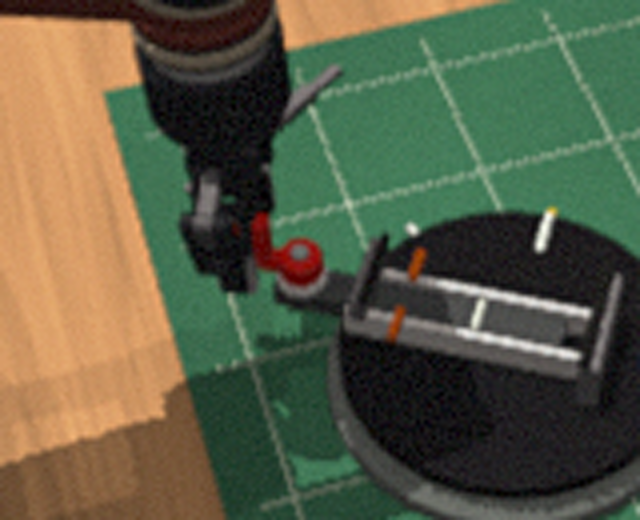

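Request:
step_arm([
  [0,0,0,0,0],
  [0,0,0,0,0],
  [0,0,0,0,0],
  [0,0,0,0,0],
], newtons=40)

```text
t: 12.9
tool_pos: [0.3804, 0.0608, 0.0756]
tool_rot: [0.657, 3.035, 0.028]
contact_force: [0.7, 1.1, -0.0]
opening: 0.0115
```

```bash
python3 -c "
from h import *
o=st()
T=snap('top','top8.png');S=snap('side','side8.png')
a=T['color'][110:240,250:410,::-1];b=S['color'][150:280,210:370,::-1]
cv2.imwrite('pics/c8.png',cv2.resize(np.hstack([a,b]),None,fx=2.5,fy=2.5,interpolation=cv2.INTER_CUBIC))"
```

```text
t 12.9 pos [0.3804 0.0608 0.0756] jaw 65.6 tz [ 0.039  0.01  -0.999] F [ 0.7  1.1 -0. ] open 0.0115 q6 -1.19
```

View pics/c8.png

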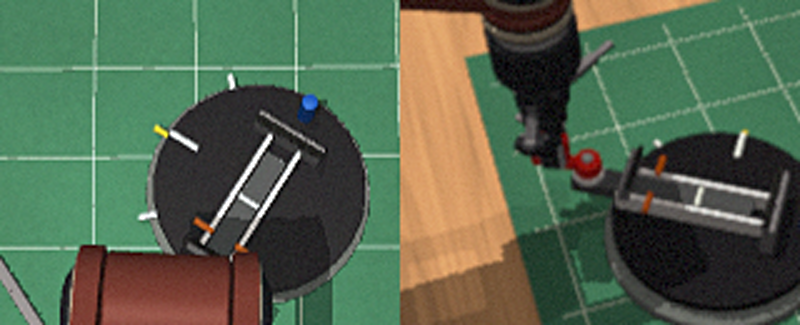

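Request:
step_arm([
  [0,-0.006,0.0039,0,0],
  [0,-0.006,0.0039,0,0],
  [0,-0.006,0.0039,0,0],
  [0,-0.006,0.0039,0,0],
  [0,0,0,0,0],
  [0,0,0,0,0],
])

```text
t: 13.75
tool_pos: [0.3556, 0.0766, 0.0756]
tool_rot: [0.656, 3.031, 0.025]
contact_force: [2.7, -2.1, -2.0]
opening: 0.0116
```

```bash
cat >> h.py <<'E'
def look(n):
    T=snap('top','top%s.png'%n);S=snap('side','side%s.png'%n)
    a=T['color'][130:240,290:400,::-1];b=S['color'][165:275,270:380,::-1]
    cv2.imwrite('pics/c%s.png'%n,cv2.resize(np.hstack([a,b]),None,fx=3.6,fy=3.6,interpolation=cv2.INTER_CUBIC))
E
python3 -c "
from h import *
o=st();d=o['tool_pos'][:2]-[.3804,.0608];print('out',d@[-.8415,.5402],'lat',d@[-.5402,-.8415])
look('9')"
```

```text
t 13.75 pos [0.3556 0.0766 0.0756] jaw 65.6 tz [ 0.043  0.007 -0.999] F [ 2.7 -2.1 -2. ] open 0.0116 q6 -1.15
out 0.02943826229234977 lat 9.540884682624763e-05
```

View pics/c9.png

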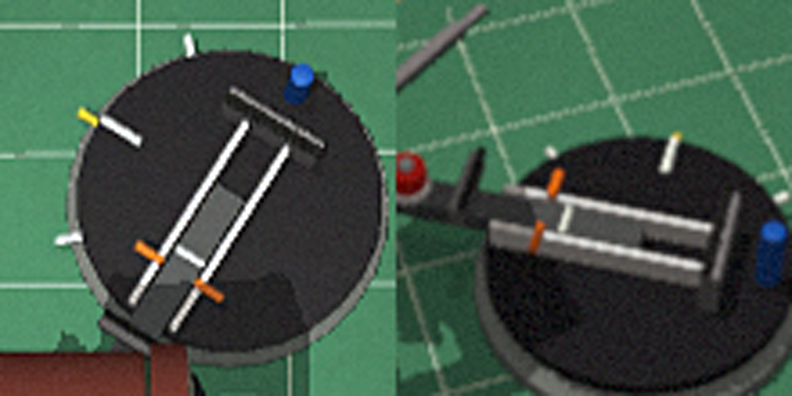

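Request:
step_arm([
  [0,-0.005,0.0033,0,0],
  [0,-0.005,0.0033,0,0],
  [0,0,0,0,0],
  [0,0,0,0,0],
])

```text
t: 14.35
tool_pos: [0.3453, 0.0832, 0.0756]
tool_rot: [0.656, 3.031, 0.024]
contact_force: [3.3, -1.9, -2.8]
opening: 0.0115
```

```bash
cat >> h.py <<'E'
def meas(n):
    o=st();d=o['tool_pos'][:2]-[.3804,.0608];print('out',d@[-.8415,.5402],'lat',d@[-.5402,-.8415],o['q'].round(3))
    look(n)
E
python3 -c "
from h import *
meas('10')"
```

```text
t 14.35 pos [0.3453 0.0832 0.0756] jaw 65.6 tz [ 0.043  0.007 -0.999] F [ 3.3 -1.9 -2.8] open 0.0115 q6 -1.12
out 0.04157789580242049 lat 0.00012567692000805386 [ 0.021 -0.581  2.394  0.006  1.285 -1.125]
```

View pics/c10.png

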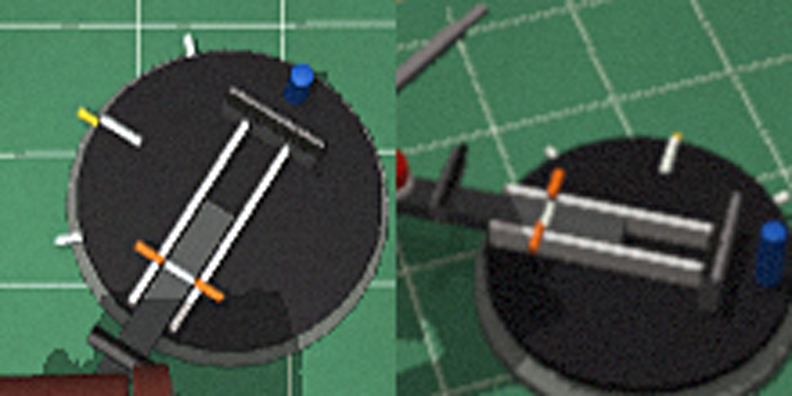

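```bash
cat >> h.py <<'E'
U=np.array([-.8415,.5402]);V=np.array([-.5402,-.8415]);AX=np.array([.5115,-.018])
def legerr(n):
    # rectify a patch of leg plane, print profile peaks
    for nm in ('top','side'):
        im=cv2.imread('pics/%s%s.png'%(nm,n)); p=cache[nm]
        s=np.arange(.04,.085,.0005)
        def samp(z,w):
            out=[]
            for k in s:
                q=np.array([proj(p,[*(AX+U*k+V*v),z]) for v in w],np.float32)
                out.append(cv2.remap(im,q[:,0].reshape(1,-1),q[:,1].reshape(1,-1),cv2.INTER_CUBIC)[0].astype(float).mean(0))
            return np.array(out)
        L=samp(.057,np.linspace(-.006,.006,9)).min(1)
        cen=lambda f:(np.clip(f-f.max()*.5-np.median(f)*.5,0,None)@s)/np.clip(f-f.max()*.5-np.median(f)*.5,0,None).sum()
        ms=[]
        for sg in (-1,1):
            M=samp(.062,sg*np.linspace(.017,.027,7)); ms.append(cen(M[:,2]-M[:,0]))
        print(nm,'line',cen(L).round(4),'marks',np.round(ms,4),'err(line-mark)',round(cen(L)-np.mean(ms),4))
cache={k:ctrl.get_image(k) for k in ('top','side')}
E
python3 -c "
from h import *
legerr('1' if 0 else '9');legerr('10')"
```

```text
top line 0.0488 marks [0.0613 0.0615] err(line-mark) -0.0126
side line 0.048 marks [0.061  0.0608] err(line-mark) -0.0129
top line 0.0609 marks [0.0613 0.0615] err(line-mark) -0.0005
side line 0.0601 marks [0.061  0.0609] err(line-mark) -0.0009
```

```bash
cat >> h.py <<'E'
PV=AX+U*(.125+.0422); RR=.0283; OFF=156.7-65.6
def want(jaw):
    a=np.radians(jaw+OFF); return PV+RR*np.array([np.cos(a),np.sin(a)])
def plan(dj,n):
    o=ctrl.get_obs();y=Ro.from_rotvec(o['tool_rot']).as_matrix(); j=np.degrees(np.arctan2(y[1,1],y[0,1]))%180
    p=o['tool_pos'][:2]; print('jaw',j.round(1),'lever',(j+90-147.6).round(1),'pos',p.round(4),'want here',want(j).round(4),'z',o['tool_pos'][2].round(4))
    for k in range(n):
        q=want(j+dj*(k+1));print(k,(q-p).round(4),'->',q.round(4)); p=q
E
python3 -c "
from h import *
plan(7,11)"
```

```text
jaw 65.6 lever 8.0 pos [0.3454 0.0832] want here [0.3448 0.0835] z 0.0756
0 [-0.0018 -0.0029] -> [0.3436 0.0803]
1 [-0.0008 -0.0034] -> [0.3429 0.0769]
2 [-0.0004 -0.0034] -> [0.3425 0.0735]
3 [ 0.0001 -0.0035] -> [0.3426 0.07  ]
4 [ 0.0005 -0.0034] -> [0.3431 0.0666]
5 [ 0.0009 -0.0033] -> [0.344  0.0633]
6 [ 0.0013 -0.0032] -> [0.3453 0.0601]
7 [ 0.0017 -0.003 ] -> [0.347 0.057]
8 [ 0.002  -0.0028] -> [0.349  0.0542]
9 [ 0.0024 -0.0025] -> [0.3514 0.0517]
10 [ 0.0027 -0.0022] -> [0.354  0.0495]
```

Request:
step_arm([
  [0,-0.0017,-0.0029,0,7],
  [0,-0.0008,-0.0034,0,7],
  [0,0,0,0,0],
  [0,0,0,0,0],
])

```text
t: 15.15
tool_pos: [0.3431, 0.0761, 0.0756]
tool_rot: [0.276, 3.091, 0.029]
contact_force: [3.6, -1.9, -3.4]
opening: 0.0115
```

```bash
python3 -c "
from h import *
meas('11');legerr('11');plan(7,3)"
```

```text
t 15.25 pos [0.3431 0.0761 0.0756] jaw 79.8 tz [ 0.04   0.015 -0.999] F [ 3.3 -2.2 -2.6] open 0.0111 q6 -1.4
out 0.03969439392067166 lat 0.007270564800072515 [-0.007 -0.595  2.403  0.016  1.294 -1.404]
top line 0.0609 marks [0.0613 0.0615] err(line-mark) -0.0005
side line 0.0601 marks [0.061  0.0609] err(line-mark) -0.0008
jaw 79.9 lever 22.3 pos [0.3431 0.0762] want here [0.3429 0.0768] z 0.0756
0 [-0.0006 -0.0028] -> [0.3425 0.0733]
1 [ 0.0001 -0.0035] -> [0.3426 0.0699]
2 [ 0.0005 -0.0034] -> [0.3431 0.0664]
```

View pics/c11.png

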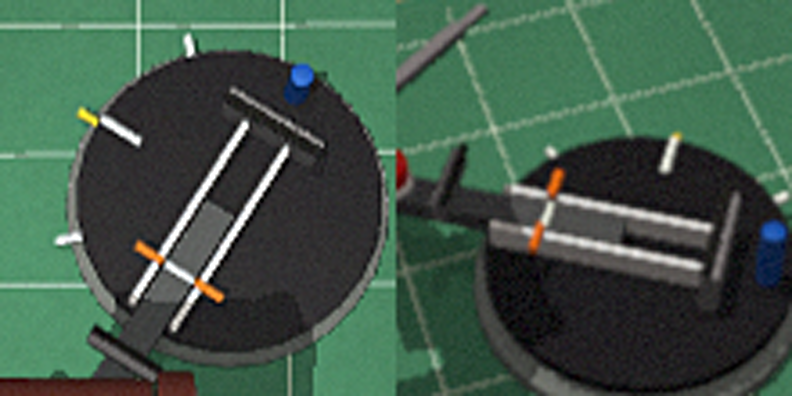

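Leg steady on mark (−0.7 mm), table still on its tick. Continue.

Request:
step_arm([
  [0,-0.0006,-0.003,0,7],
  [0,0.0001,-0.0034,0,7],
  [0,0.0004,-0.0034,0,7],
  [0,0,0,0,0],
  [0,0,0,0,0],
])

```text
t: 15.98
tool_pos: [0.343, 0.0655, 0.0756]
tool_rot: [-0.304, 3.092, 0.035]
contact_force: [2.7, -2.9, -3.0]
opening: 0.0111
```

```bash
python3 -c "
from h import *
meas('12');legerr('12');plan(7,4)"
```

```text
t 16.07 pos [0.343  0.0655 0.0756] jaw 101.3 tz [ 0.032  0.026 -0.999] F [ 3.  -2.8 -2.2] open 0.0114 q6 -1.82
out 0.034007377177138295 lat 0.01628842534374278 [-0.048 -0.597  2.404  0.028  1.304 -1.822]
top line 0.0612 marks [0.0613 0.0615] err(line-mark) -0.0002
side line 0.0604 marks [0.0609 0.061 ] err(line-mark) -0.0005
jaw 101.3 lever 43.7 pos [0.343  0.0655] want here [0.3432 0.0662] z 0.0756
0 [ 0.0011 -0.0025] -> [0.3441 0.0629]
1 [ 0.0013 -0.0032] -> [0.3455 0.0597]
2 [ 0.0017 -0.003 ] -> [0.3472 0.0567]
3 [ 0.0021 -0.0028] -> [0.3493 0.054 ]
```

Request:
step_arm([
  [0,0.001,-0.0028,0,7],
  [0,0.0013,-0.0031,0,7],
  [0,0.0017,-0.003,0,7],
  [0,0,0,0,0],
  [0,0,0,0,0],
])

```text
t: 16.8
tool_pos: [0.3474, 0.0562, 0.0756]
tool_rot: [-0.877, 2.985, 0.041]
contact_force: [2.7, -3.2, -2.1]
opening: 0.0115
```

```bash
python3 -c "
from h import *
meas('13');legerr('13');plan(7,4)"
```

```text
t 16.9 pos [0.3473 0.0562 0.0756] jaw 122.8 tz [ 0.022  0.034 -0.999] F [ 2.8 -3.  -3.6] open 0.0113 q6 -2.23
out 0.02531399329560302 lat 0.021758194048612872 [-0.081 -0.576  2.392  0.037  1.307 -2.233]
top line 0.0614 marks [0.0612 0.0615] err(line-mark) 0.0
side line 0.0603 marks [0.0608 0.061 ] err(line-mark) -0.0006
jaw 122.8 lever 65.2 pos [0.3473 0.0561] want here [0.3473 0.0565] z 0.0756
0 [ 0.0021 -0.0024] -> [0.3494 0.0538]
1 [ 0.0024 -0.0025] -> [0.3518 0.0513]
2 [ 0.0027 -0.0022] -> [0.3545 0.0492]
3 [ 0.0029 -0.0018] -> [0.3575 0.0474]
```

View pics/c13.png

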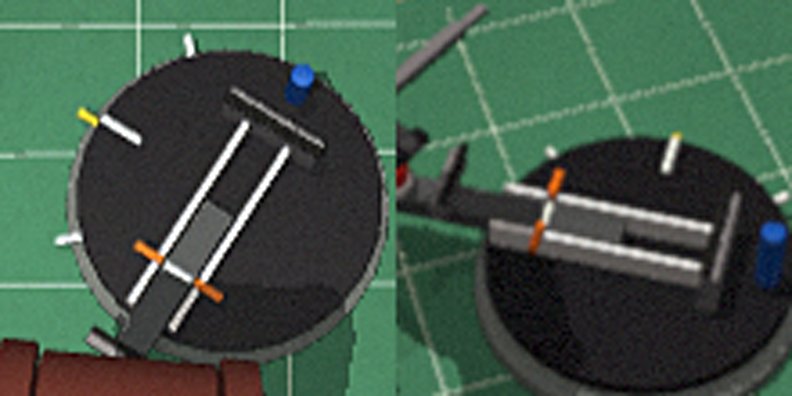

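Request:
step_arm([
  [0,0.0021,-0.0026,0,7],
  [0,0.0024,-0.0025,0,7],
  [0,0.0018,-0.0016,0,5],
  [0,0,0,0,0],
  [0,0,0,0,0],
])

```text
t: 17.62
tool_pos: [0.354, 0.0493, 0.0756]
tool_rot: [-1.37, 2.797, 0.047]
contact_force: [2.6, -2.9, -2.7]
opening: 0.0114
```

```bash
python3 -c "
from h import *
meas('14');legerr('14');plan(2,4);print(ctrl.get_obs()['wrist_torque'])"
```

```text
t 17.73 pos [0.354  0.0493 0.0757] jaw 142.2 tz [ 0.011  0.039 -0.999] F [ 3.3 -3.4 -3.5] open 0.0112 q6 -2.6
out 0.015988854158653944 lat 0.023956736879722988 [-0.103 -0.542  2.371  0.041  1.306 -2.595]
top line 0.0618 marks [0.061  0.0616] err(line-mark) 0.0005
side line 0.0609 marks [0.0608 0.061 ] err(line-mark) -0.0001
jaw 142.2 lever 84.6 pos [0.354  0.0493] want here [0.3539 0.0496] z 0.0756
0 [ 0.0007 -0.0003] -> [0.3547 0.049 ]
1 [ 0.0008 -0.0005] -> [0.3555 0.0485]
2 [ 0.0008 -0.0005] -> [0.3564 0.048 ]
3 [ 0.0009 -0.0005] -> [0.3572 0.0475]
[-1.19360207 -0.67535485 -0.1445884 ]
```

Request:
step_arm([
  [0,0.0008,-0.0005,0,2],
  [0,0,0,0,0],
  [0,0,0,0,0],
])

```text
t: 18.2
tool_pos: [0.3542, 0.0479, 0.0757]
tool_rot: [-1.419, 2.776, 0.047]
contact_force: [2.4, -5.2, -2.4]
opening: 0.0115
```

```bash
python3 -c "
from h import *
meas('15');legerr('15');plan(2,1);print(ctrl.get_obs()['wrist_torque'])"
```

```text
t 18.3 pos [0.3542 0.0479 0.0757] jaw 144.2 tz [ 0.007  0.037 -0.999] F [ 1.3 -5.5 -2. ] open 0.0114 q6 -2.63
out 0.015085288638325096 lat 0.02497119636779491 [-0.105 -0.538  2.369  0.039  1.308 -2.631]
top line 0.0613 marks [0.0612 0.0615] err(line-mark) 0.0
side line 0.0605 marks [0.061  0.0608] err(line-mark) -0.0004
jaw 144.2 lever 86.6 pos [0.3542 0.0479] want here [0.3547 0.0491] z 0.0757
0 [0.0013 0.0006] -> [0.3555 0.0485]
[-1.50383369 -0.40521933 -0.84527719]
```

```bash
python3 - <<'E'
import sys;sys.argv=['x']
from h import *
# table angle: white line blob direction from axis at z=.039
for n in ('4','9','13','14','15'):
  im=cv2.imread('pics/top%s.png'%n);p=cache['top'];AXX=AX
  angs=np.radians(np.arange(48,66,.25));v=[]
  for a in angs:
    q=np.array([proj(p,[*(AXX+r*np.array([np.cos(a),np.sin(a)])),.039]) for r in np.linspace(.076,.092,7)],np.float32)
    v.append(cv2.remap(im,q[:,0].reshape(1,-1),q[:,1].reshape(1,-1),cv2.INTER_CUBIC)[0].astype(float).mean())
  v=np.array(v);w=np.clip(v-v.max()*.5-np.median(v)*.5,0,None);print(n,np.degrees(w@angs/w.sum()).round(2))
E
```

```text
4 56.54
9 56.73
13 56.43
14 56.23
15 56.54
```

View pics/c15.png

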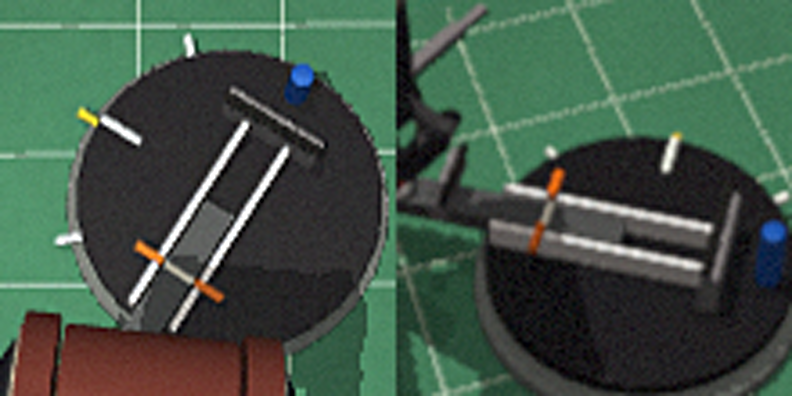

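```bash
python3 -c "
from h import *
S=snap('side','side16.png')
b=S['color'][150:270,210:350,::-1]
cv2.imwrite('pics/c16.png',cv2.resize(b,None,fx=4.5,fy=4.5,interpolation=cv2.INTER_CUBIC))"
```

```text
(no output)
```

View pics/c16.png

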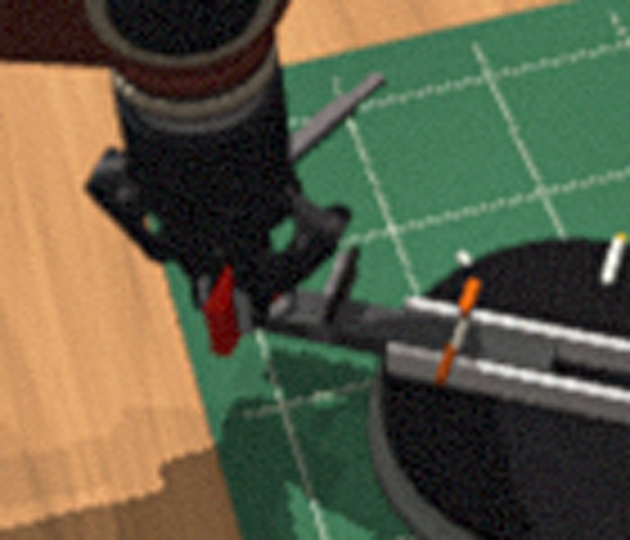

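```bash
python3 -c "
from h import *
st();look('17');legerr('17');print(ctrl.finish_job());st()"
```

```text
t 18.75 pos [0.3542 0.0479 0.0757] jaw 144.2 tz [ 0.007  0.037 -0.999] F [ 1.5 -5.6 -2.7] open 0.0116 q6 -2.63
top line 0.0614 marks [0.0612 0.0615] err(line-mark) -0.0
side line 0.0604 marks [0.0609 0.0608] err(line-mark) -0.0005
the job is handed in; nothing more can be done
None
the job is handed in; nothing more can be done
```

The job is done and handed in at about 19 s. I turned the table 45° by the post into the middle detent. Then I gripped the lever blade, drew the leg out about 42 mm to its mark, and swung the lever to its closed stop. The arm finished still gripping the blade.

Last checks:
- **Table:** the white line meets the yellow tick. Its measured angle stayed at 56.5° ± 0.3° in the pictures checked from release until the lever was closed.
- **Leg:** the white line is 0.0 mm from the mark in the top view and 0.5 mm short of it in the side view.
- **Lever:** about 86.6° by the gripper's angle, against 85.9° for the stop. The twist at the wrist rose from 0.14 to 0.85 N m over the last 2° of turn, so it is against the stop. I did not ease that push off, and the table had not shifted.
- **Grip and force:** the gripper stands at 11.6 mm on the 12 mm blade, and the outside force on the tool is about 6 N.
- **Things around the holder:** the arm crossed above the table (tool tip about 0.23 m up, clear of the 130 mm iron holder) and pushed none of them on purpose. The spudger looks unmoved in the later pictures. I did not check the bin and the iron holder again at the end.

No check failed. The top and side views differ by about 0.5 mm, well within the 2 mm calibration.

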